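# Bring the curing light from its charging stand to the practice teeth

### The job

Draw the curing light out of its charging stand, turn it level with its button side up, and hold the end of its black light guide a finger's breadth (about 15 mm) above the middle of the row of teeth on the pink practice jaw block, without touching the teeth. Leave the block and the other things on the desk where they are. Finish while still holding the light steadily there; do not put it down or let go.

Things in the scene. Friction and masses are not known exactly. Their poses are not given: they have to be found in the camera images.
- curing_light: pen-shaped curing light, 0.15 kg, mass centre y +28 mm. White body, grasp it: x -13..13, z 0..27, y +114 (handle end) to -51 mm; then a black guide 8 mm thick to y -111, its last 15 mm bent to -z. Origin on its z = 0 face, 114 mm from the handle end. +z = side with the blue button. Starts with y +68..+114 in the socket, guide up: -y up along the socket's axis, +z towards the robot and up.
- guide_tip (a point): the end of the black light guide, where the light comes out; fixed in the light at own (0, -111, 8.5) mm
- handle_end (a point): centre of the white body's handle end (the end that stands in the socket); fixed in the light at own (0, 114, 13.5) mm
- stand: white charging stand, fixed: round foot 108 mm across, 18 mm high, with a socket 40 x 39 mm outside, 31 x 30 mm inside, 46 mm deep, reclined 22 degrees from vertical towards own +x (away from the robot). The light sits in it with 2 mm play, held only by its weight. Origin: under the foot's centre; z up.
- socket_mouth (a point): centre of the socket's open mouth, 77 mm above the desk; fixed in the stand at own (17, 0, 77) mm; its axes are the stand's (z up)
- jaw_block: loose practice jaw block standing on the desk: pink base 22 x 58 mm and 20 mm high with a row of six cream teeth along own y on top, 29 mm high in all. Origin: centre of the underside.
- teeth_middle (a point): middle of the row of teeth at the height of their tops, 29 mm above the block's underside
- bur_block: bystander: loose white block with eight burs, 30 x 62 x 34 mm high, origin under its centre; it and the jaw block swap places
- filling_syringe: bystander: loose black dental filling syringe with a blue cap lying flat, 22 x 126 x 11 mm (long along own y), origin under its centre
- bond_bottle: bystander: loose dark bottle with a white cap, 21 mm across, 58 mm high, origin under its centre
- dappen_dish: bystander: loose white glass dish, 32 mm across, 25 mm high, origin under its centre
- mixing_pad: bystander: loose white mixing pad, 32 x 42 x 9 mm, origin under its centre

How it is judged:
By the outcome, as a careful person would: the job done as asked, in the order asked, and still so for the second after the job is handed in, while the arm keeps its last pose, push and grip.
It also fails if it takes over 38 s, if anything falls off the work surface, if the arm or the gripper's body presses on something with over 40 N, if the wrist force passes 120 N, or if a joint passes its speed limit or range.

### The arm

A 6-joint arm with a two-finger parallel gripper is mounted at the origin on a cart in front of the work surface, level with it; the furniture and walls round the work are solid. World frame = base frame: x ahead of the robot, y to its left, z up, the work surface at z = 0. Lengths are in m, angles in rad, forces in N, time in s.
With the tool pointing down it reaches from about 0.35 to 0.975 m from the base axis. Payload 4.9 kg.
Tool frame: the origin (TCP) lies midway between the tips of the shut fingers; the grasp point (between the pads) lies ctrl.grip_point_offset behind it (ctrl.grip_point_offset is the distance from the TCP to the grasp point, in m); x points along the fingers, y is the direction in which the jaws open and shut, and the axes are right-handed (so a half turn about x gives the same grasp; the last joint's range is limited). The gripper opens to 85 mm and grips with 20 to 120 N. Pads are 22 mm wide; open, the fingers measure 114 mm over their backs; the gripper's body (76 mm by 85 mm) begins 54 mm behind the grasp point. The pads swing forward as they close: fully open they stand 13 mm farther back than shut.
Start: joints at [1.004, 0.053, 1.613, -0, 1.476, -0.119], TCP at [0.271, 0.563, 0.231] pointing down, gripper open.
Joint ranges: [-3.01, 3.01], [-1.01, 2.22], [0.06, 2.58], [-1.02, 4.17], [0.09, 2.62], [-3.14, 3.14]. Speed limits (rad/s): [2.57, 2.57, 3.14, 3.14, 3.14, 3.14].

### API

Orientations are given as a rotation vector (axis times angle).
In Python, from station import ctrl gives the robot as it stands. The module is installed in compiled form; this text tells all that it offers.
- The arm moves only by the tool drive_tool, never from a script. Its argument "commands" is text: rows parted by semicolons, each of 5 numbers parted by spaces: the closure, from -1 (fully open) to 1 (shut), so that 0 is half open, then the shift along the tool's x, y, z in units of 40 mm (1.0 is 40 mm), then the turn about the tool's x in units of 5 degrees (1.0 is 5 degrees). A call has 1 to 8 rows; each row is the pose to reach, as a shift and turn from the pose commanded when the call began, along the tool's axes at that moment; what a row does not reach only later rows make up. A row lasts 1/12 s, in which the tool goes at most 41.7 mm and 7.16 degrees, less where a joint would pass 70% of its speed; a pose out of reach is approached as far as the arm can. A call with a gripper value outside its range is refused whole. The fingers move at their own pace and stop on an object; "newtons" is the grip in N (left out, the last holds). Time passes only in rows, so rows that repeat a pose let the fingers close. It gives the time, the measured TCP pose, the force and the opening at its end, in the units of the state.
- ctrl.get_obs(): the state, without advancing time (a new reading comes with each control period).
- ctrl.get_image(name): name is "side" or "top" or "wrist"; returns (picture, depth): 400x640x3 uint8, blue, green, red; 400x640 float32, m along the optical axis (not along the pixel's ray), 0 where there is no reading.
- ctrl.camera_info(name): a dict with "K" (3x3 intrinsics, pixels), "k1" (the pictures are not rectified: a ray, as slopes to the right and down, at radius r is drawn at 1 + k1 r^2 times it, then the intrinsics apply), "T" (4x4, takes a point from camera to world coordinates). Camera axes: x right, y down, z forward; pixel columns grow to the right and rows downward; lengths in m; the calibration is good to about 2 mm. A picture is of the moment at which its call begins: read the wrist's pose just before it. camera_info takes no time and is no camera call; for the wrist camera it gives the pose at the moment of the call.
- ctrl.finish_job(): hands the job in, once; it reports no verdict.
The state is a dict: "t": time; "q": joint angles; "dq": joint speeds; "effort": joint torques, N m; "tool_pos": TCP position; "tool_rot": TCP orientation; "contact_force": force on the tool from outside, world axes, zero at the start; "wrist_torque": the same for the moment, N m; "opening": finger opening in m.
Only numpy, scipy, OpenCV 4.12 (cv2) and the standard library are available. Lean on these libraries where they do the work, as an engineer would, in place of code of your own. Each camera call takes 0.05 s, during which the arm holds its last target.

## Working session

There is one attempt and no reset: what is moved stays moved. The work goes in short steps, Python scripts to look and compute and a tool call to move; the robot and the scene stay as the last step left them, time stands still between calls to the robot, and variables do not carry over. Pictures are saved under pics/ and viewed, and the job is handed in when it is done.

Besides the shell and the picture viewer there is one more tool, called after "Call:" as a command line: name --argument value ..., lists and objects as JSON in quotes. drive_tool: Moves the arm, as the interface text tells. Its arguments: {"type":"object","properties":{"commands":{"type":"string"},"newtons":{"type":"number"}},"required":["commands"]}

```bash
mkdir -p pics; ls; cat > h.py <<'E'
import numpy as np, cv2
from station import ctrl
from scipy.spatial.transform import Rotation as R
def save(n,tag):
    im,d=ctrl.get_image(n); im=np.array(im); d=np.array(d)
    cv2.imwrite(f'pics/{tag}.png',im); np.savez(f'{tag}.npz',im=im,d=d,T=ctrl.camera_info(n)['T'])
def ray(n,u,v):
    c=ctrl.camera_info(n);K=np.array(c['K'],float)
    dist=np.array([c['k1'],0,0,0,0],float)
    p=cv2.undistortPoints(np.array([[[u,v]]],float),K,dist)[0,0]
    return np.array([p[0],p[1],1.])
def pt(n,tag,u,v,depth=None,z=None):
    f=np.load(f'{tag}.npz');T=f['T'];r=ray(n,u,v)
    if z is not None:
        dw=T[:3,:3]@r; s=(z-T[2,3])/dw[2]
        return T[:3,3]+s*dw
    if depth is None: depth=f['d'][int(round(v)),int(round(u))]
    return T[:3,:3]@(r*depth)+T[:3,3]
def proj(n,tag,P):
    f=np.load(f'{tag}.npz');T=f['T'];c=ctrl.camera_info(n)
    Ti=np.linalg.inv(T)
    o,_=cv2.projectPoints(np.atleast_2d(np.array(P,float)),cv2.Rodrigues(Ti[:3,:3])[0],Ti[:3,3],np.array(c['K'],float),np.array([c['k1'],0,0,0,0],float))
    return o[:,0]
E
python3 - <<'E'
from h import *
o=ctrl.get_obs()
for k,v in o.items(): print(k,np.round(v,4))
print(ctrl.grip_point_offset)
print(R.from_rotvec(o['tool_rot']).as_matrix().round(3))
for n in ['side','top','wrist']:
    save(n,n+'0'); c=ctrl.camera_info(n); print(n,np.round(c['K'],1).tolist(),c['k1'],np.round(c['T'],3).tolist())
E
```

```text
pics
t 0.0
q [ 1.004   0.0534  1.6143 -0.      1.476  -0.119 ]
dq [ 0.0012 -0.0018 -0.0009 -0.0007  0.0002 -0.0005]
effort [ 4.0000e-04 -3.9370e+01 -3.7016e+01 -2.0000e-04  7.4000e-03 -0.0000e+00]
tool_pos [0.2703 0.5628 0.23  ]
tool_rot [ 0.3496  1.5428 -0.3528]
contact_force [-0.3315  0.4238  0.1946]
wrist_torque [-0.0186 -0.0185 -0.0206]
opening 0.0855
0.0187
[[-0.001  0.433  0.901]
 [-0.002  0.901 -0.433]
 [-1.    -0.002 -0.   ]]
side [[431.3, 0.0, 321.0], [0.0, 431.3, 200.4], [0.0, 0.0, 1.0]] -0.01605792449415519 [[-0.822, -0.207, 0.531, -0.011], [-0.57, 0.264, -0.778, 0.773], [0.021, -0.942, -0.335, 0.483], [0.0, 0.0, 0.0, 1.0]]
top [[428.9, 0.0, 320.3], [0.0, 428.9, 193.3], [0.0, 0.0, 1.0]] -0.10140385929884804 [[0.053, -0.973, 0.225, 0.213], [-0.999, -0.052, 0.009, 0.032], [0.003, -0.225, -0.974, 1.399], [0.0, 0.0, 0.0, 1.0]]
wrist [[338.9, 0.0, 318.4], [0.0, 338.9, 198.2], [0.0, 0.0, 1.0]] 0.012615379165723877 [[0.433, 0.858, 0.276, 0.199], [0.901, -0.412, -0.134, 0.596], [-0.001, 0.307, -0.952, 0.373], [0.0, 0.0, 0.0, 1.0]]
```

View pics/side0.png

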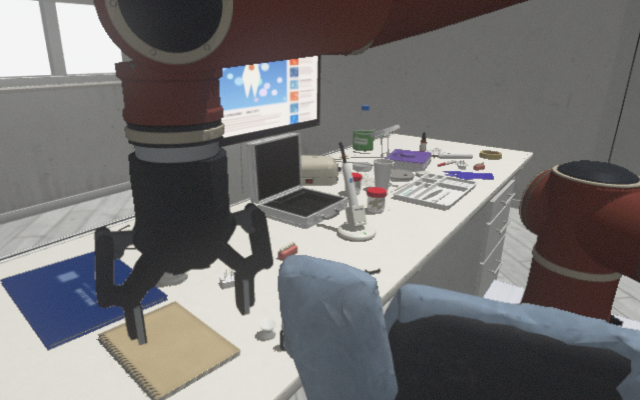

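View pics/top0.png

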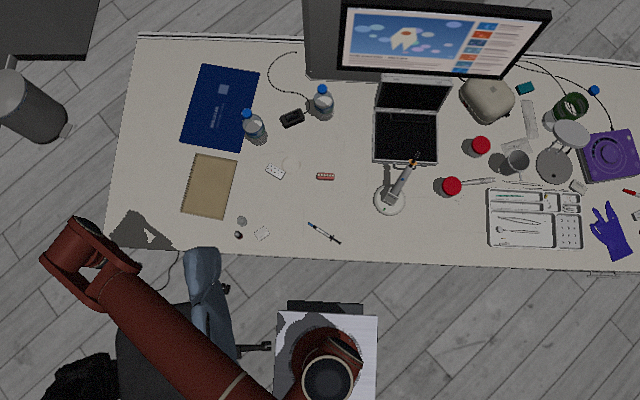

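View pics/wrist0.png

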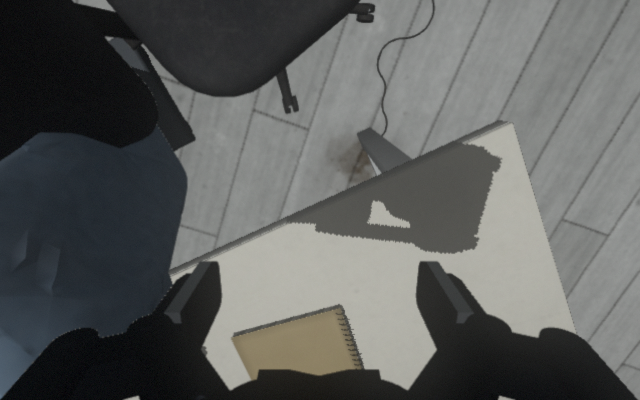

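```bash
python3 - <<'E'
from h import *
im=cv2.imread('pics/top0.png'); 
a=cv2.resize(im[140:230,260:430],None,fx=4.6,fy=4.6,interpolation=cv2.INTER_CUBIC); cv2.imwrite('pics/topc.png',a)
im=cv2.imread('pics/side0.png'); 
a=cv2.resize(im[130:270,220:400],None,fx=4.2,fy=4.2,interpolation=cv2.INTER_CUBIC); cv2.imwrite('pics/sidec.png',a)
E
```

```text
(no output)
```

View pics/topc.png

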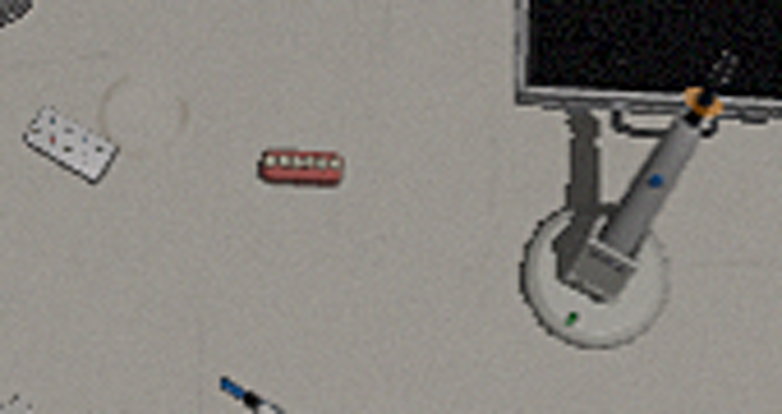

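View pics/sidec.png

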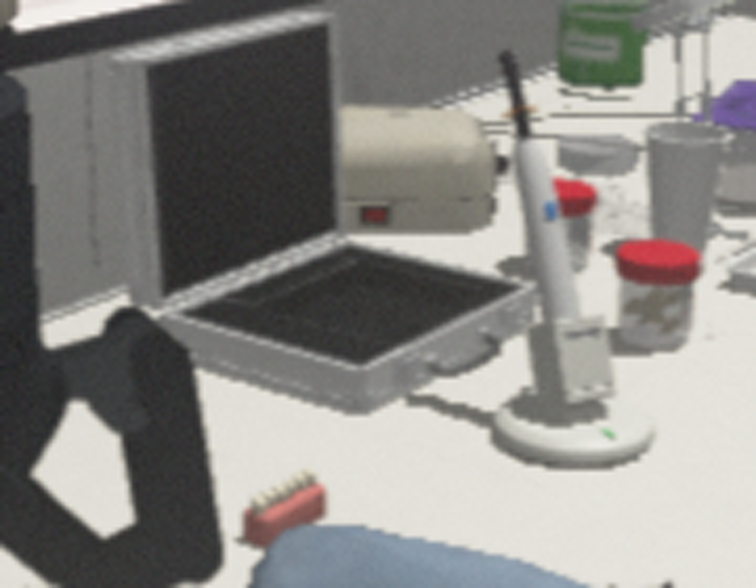

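```bash
python3 - <<'E'
from h import *
def c(x,y): return (260+(x+.5)/4.6-.5,140+(y+.5)/4.6-.5)
def s(x,y): return (220+(x+.5)/4.2-.5,130+(y+.5)/4.2-.5)
for nm,p,z in [('foot c',(594,278),.018),('foot L',(520,275),.012),('foot R',(669,279),.012),('foot near',(594,349),.0),('green',(572,319),.018),
 ('teethL',(266,160),.029),('teethR',(340,163),.029),('jaw near L',(262,183),0),('jaw near R',(342,186),0),('burc',(71,146),.034)]:
    print(nm,pt('top','top0',*c(*p),z=z).round(4), pt('top','top0',*c(*p)).round(4))
for nm,p in [('button',(656,181)),('bodyend',(688,122)),('bodylow',(625,243)),('mid',(640,210))]:
    print(nm,pt('top','top0',*c(*p)).round(4))
for nm,p in [('button',(551,211)),('bodylow',(566,310)),('sock',(585,355)),('teeth',(284,494)),('bodytop',(533,150))]:
    print('side',nm,pt('side','side0',*s(*p)).round(4))
# scissor: jaw teeth points via depth cluster top
f=np.load('top0.npz');im=f['im'];d=f['d']
P=[]
for v in range(165,190):
  for u in range(312,340):
    b,g,r=im[v,u].astype(int)
    P.append((u,v,*pt('top','top0',u,v)))
P=np.array(P); m=P[:,4]>.012; print(m.sum(),P[m][:,2:].min(0),P[m][:,2:].max(0),P[m][:,2:].mean(0))
E
```

```text
foot c [ 0.5214 -0.1827  0.018 ] [ 0.5142 -0.1777  0.0502]
foot L [ 0.522  -0.1301  0.012 ] [ 5.248e-01 -1.315e-01 -2.000e-04]
foot R [ 0.5249 -0.2381  0.012 ] [ 0.5262 -0.2393  0.0058]
foot near [ 0.473  -0.1865  0.    ] [ 0.4715 -0.1853  0.0076]
green [ 0.4905 -0.1675  0.018 ] [ 0.4904 -0.1674  0.0185]
teethL [0.5932 0.057  0.029 ] [0.596  0.0572 0.0189]
teethR [0.5938 0.0037 0.029 ] [0.5969 0.0034 0.0179]
jaw near L [0.5836 0.0595 0.    ] [ 0.5849  0.0596 -0.005 ]
jaw near R [0.5845 0.0008 0.    ] [0.5831 0.0009 0.0052]
burc [0.5947 0.1975 0.034 ] [0.6004 0.2    0.0137]
button [ 0.5592 -0.202   0.1505]
bodyend [ 0.5876 -0.2143  0.1934]
bodylow [ 0.5306 -0.1922  0.0911]
mid [ 0.5464 -0.1968  0.1218]
side button [ 0.5588 -0.2036  0.1439]
side bodylow [ 0.5355 -0.1886  0.085 ]
side sock [ 0.5149 -0.1797  0.0614]
side teeth [0.588  0.0365 0.0248]
side bodytop [ 0.5802 -0.2134  0.1791]
119 [0.21298011 0.00154477 0.01207278] [0.60433027 0.05869655 1.39890222] [0.58491799 0.03022791 0.04530945]
```

Call:
drive_tool --commands "-1 -0.3 -0.66 0.65 0;-1 -0.6 -1.32 1.3 0;-1 -0.9 -1.98 1.95 0;-1 -1.2 -2.64 2.6 0;-1 -1.5 -3.3 3.25 0;-1 -1.8 -3.96 3.9 0;-1 -2.1 -4.62 4.55 0;-1 -2.5 -5.25 5.2 0"

```text
t: 0.82
tool_pos: [0.3668, 0.2821, 0.3307]
tool_rot: [0.35, 1.543, -0.352]
contact_force: [1.1, 1.0, -0.5]
opening: 0.0854
```

```bash
python3 - <<'E'
from h import *
o=ctrl.get_obs();print(o['t'],o['tool_pos'],R.from_rotvec(o['tool_rot']).as_matrix().round(3))
# predicted model projection check
def model(c,a,t=22,):
    t=np.radians(t);h=np.array([np.cos(a),np.sin(a),0]);z=np.array([0,0,1.])
    u=np.sin(t)*h+np.cos(t)*z; w=-np.cos(t)*h+np.sin(t)*z
    H=np.array([c[0],c[1],0])+.017*h+.077*z-.046*u
    return {'tip':H+.225*u-.005*w,'bodytop':H+.165*u+.0135*w,'guide0':H+.165*u,'handle':H}
for a in (-22,-25,-28):
  m=model((.523,-.184),np.radians(a))
  for k in ('tip','bodytop','guide0'): print(a,k,m[k].round(3),proj('top','top0',m[k]).round(1),proj('side','side0',m[k]).round(1))
E
```

```text
0.8167 [0.36675997 0.28207021 0.33074854] [[-0.001  0.433  0.902]
 [-0.001  0.902 -0.433]
 [-1.    -0.001 -0.001]]
-22 tip [ 0.605 -0.217  0.241] [[413.6 155.4]] [[340.4 141.6]]
-22 bodytop [ 0.568 -0.202  0.192] [[405.  172.2]] [[348.3 162.1]]
-22 guide0 [ 0.58  -0.207  0.187] [[406.3 169. ]] [[345.5 162.9]]
-25 tip [ 0.603 -0.221  0.241] [[415.1 156.1]] [[341.8 141.4]]
-25 bodytop [ 0.567 -0.205  0.192] [[405.8 172.6]] [[349.1 162. ]]
-25 guide0 [ 0.579 -0.21   0.187] [[407.3 169.5]] [[346.4 162.7]]
-28 tip [ 0.601 -0.226  0.241] [[416.5 156.9]] [[343.2 141.3]]
-28 bodytop [ 0.566 -0.207  0.192] [[406.6 173. ]] [[349.9 161.9]]
-28 guide0 [ 0.577 -0.213  0.187] [[408.3 170. ]] [[347.4 162.6]]
```

Call:
drive_tool --commands "-1 0 -0.7 0.7 0;-1 0 -1.4 1.4 0;-1 0 -2.1 2.1 0;-1 0 -2.8 2.8 0;-1 0 -3.5 3.5 0;-1 0 -4.2 4.2 0;-1 0 -4.9 4.9 0;-1 0 -5.6 5.6 0"

```text
t: 1.48
tool_pos: [0.4721, -0.0169, 0.3311]
tool_rot: [0.351, 1.542, -0.351]
contact_force: [0.5, 0.0, -1.1]
opening: 0.0857
```

Call:
drive_tool --commands "-1 0 -0.7 0.7 0;-1 0 -1.4 1.4 0;-1 0 -2.1 2 0;-1 0 -2.8 2.4 0;-1 0 -3.3 2.6 0;-1 0 -3.3 2.6 0"

```text
t: 1.98
tool_pos: [0.5082, -0.1825, 0.3302]
tool_rot: [0.354, 1.543, -0.356]
contact_force: [0.7, -0.8, -0.7]
opening: 0.0857
```

```bash
python3 - <<'E'
from h import *
o=ctrl.get_obs();print(o['t'],o['tool_pos'],R.from_rotvec(o['tool_rot']).as_matrix().round(3))
save('wrist','w1');save('top','t1');save('side','s1')
E
```

```text
1.9833 [ 0.50815138 -0.18249009  0.33024105] [[-0.002  0.437  0.899]
 [-0.     0.899 -0.437]
 [-1.    -0.001 -0.002]]
```

View pics/w1.png

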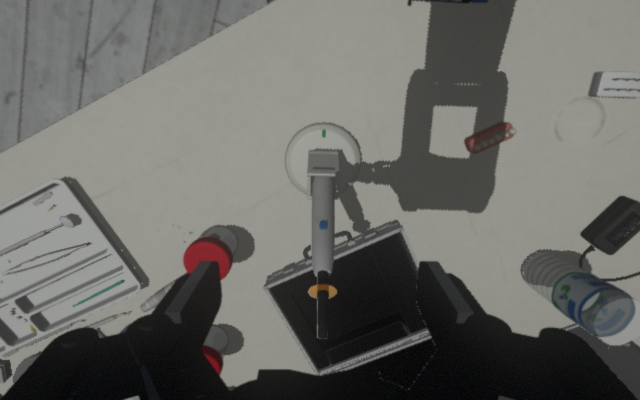

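View pics/s1.png

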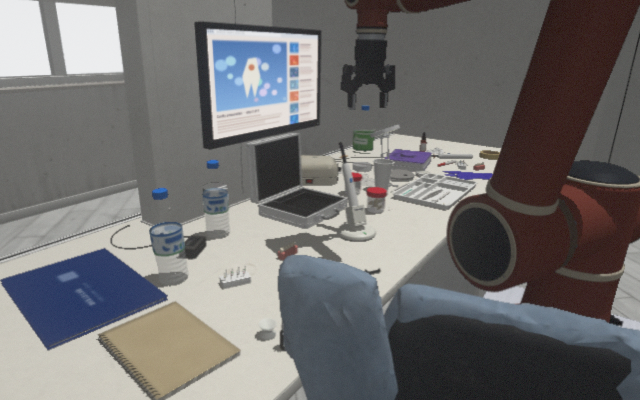

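```bash
python3 - <<'E'
from h import *
im=cv2.imread('pics/w1.png'); 
a=cv2.resize(im[115:345,265:385],None,fx=2.6,fy=2.6,interpolation=cv2.INTER_CUBIC)
im=cv2.imread('pics/s1.png'); b=cv2.resize(im[138:245,325:385],None,fx=5.58,fy=5.58,interpolation=cv2.INTER_CUBIC)
h=min(a.shape[0],b.shape[0]); cv2.imwrite('pics/c1.png',np.hstack([a[:h],b[:h]])); print(a.shape,b.shape)
E
```

```text
(598, 312, 3) (597, 335, 3)
```

View pics/c1.png

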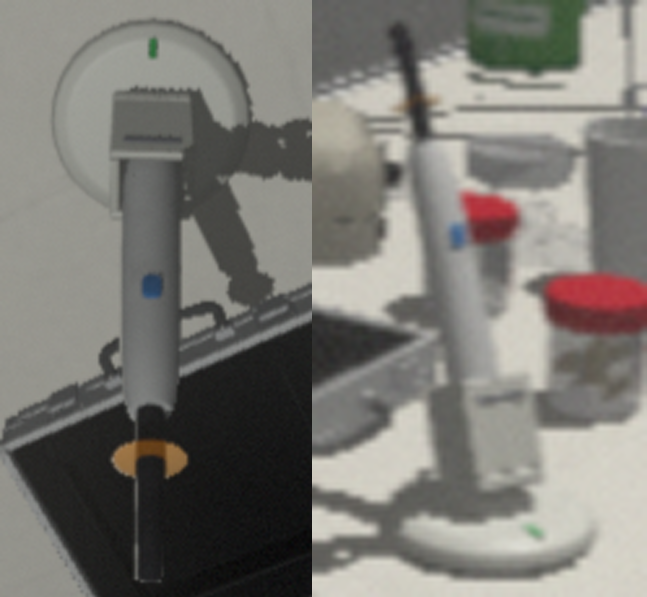

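```bash
python3 - <<'E'
from h import *
def tri(obs):
    A=np.zeros((3,3));b=np.zeros(3)
    for n,tag,u,v in obs:
        T=np.load(tag+'.npz')['T'];d=T[:3,:3]@ray(n,u,v);d/=np.linalg.norm(d);M=np.eye(3)-np.outer(d,d);A+=M;b+=M@T[:3,3]
    p=np.linalg.solve(A,b); return p.round(4),[np.round(proj(n,t,p)[0]-[u,v],1) for n,t,u,v in obs]
w=lambda x,y:('wrist','w1',265+x/2.6-.3,115+y/2.6-.3)
s=lambda x,y:('side','s1',325+(x-312)/5.58-.4,138+y/5.58-.4)
t=lambda x,y:('top','top0',260+x/4.6-.4,140+y/4.6-.4)
print('tip',tri([w(149,580),s(396,27),t(727,56)]))
print('tip w,s',tri([w(149,580),s(396,27)]))
print('bodyend',tri([w(151,410),s(438,140),t(692,113)]))
print('button',tri([w(152,286),s(457,236),t(656,181)]))
f=np.load('w1.npz')
for x,y in [(151,200),(151,230),(151,260),(151,310),(151,340),(151,370),(151,390),(149,500),(149,530),(149,560),(153,47),(80,120)]:
    _,_,u,v=w(x,y);print((x,y),pt('wrist','w1',u,v).round(4))
for L in [(52,110),(248,110)]:
    print(pt('wrist','w1',*w(*L)[2:],z=.01).round(4))
for nm,c in [('top0','top')]:
    pass
# jaw in wrist
for p in [(468,142),(512,130),(490,137)]: print('jaw',pt('wrist','w1',*p,z=.029).round(4),pt('wrist','w1',*p).round(4))
E
```

```text
tip (array([ 0.618 , -0.2315,  0.2352]), [array([ 0.6, -0.9]), array([-0.5, -0.2]), array([0.5, 0.4])])
tip w,s (array([ 0.6179, -0.2326,  0.235 ]), [array([-0.7, -0.8]), array([-0.3, -0.2])])
bodyend (array([ 0.5896, -0.2191,  0.1853]), [array([-2. ,  1.5]), array([-2.4, -0.5]), array([0.2, 2.2])])
button (array([ 0.5601, -0.2027,  0.144 ]), [array([-0.8,  0.3]), array([-0.4, -0.1]), array([-0.2,  0.3])])
(151, 200) [ 0.5393 -0.1917  0.1005]
(151, 230) [ 0.5472 -0.1957  0.1158]
(151, 260) [ 0.554  -0.1992  0.132 ]
(151, 310) [ 0.5647 -0.2046  0.1556]
(151, 340) [ 0.5716 -0.2081  0.1666]
(151, 370) [ 0.5777 -0.2112  0.1779]
(151, 390) [ 0.5818 -0.2132  0.1847]
(149, 500) [ 0.6013 -0.2238  0.2195]
(149, 530) [ 0.6051 -0.2258  0.2296]
(149, 560) [ 0.6111 -0.2287  0.2359]
(153, 47) [ 0.4889 -0.1652  0.0186]
(80, 120) [ 0.5064 -0.216   0.018 ]
[ 0.4963 -0.2281  0.01  ]
[ 0.5417 -0.1344  0.01  ]
jaw [ 5.807e-01 -5.000e-04  2.900e-02] [0.5843 0.0032 0.018 ]
jaw [0.5906 0.0551 0.029 ] [0.5907 0.0552 0.0288]
jaw [0.587  0.0271 0.029 ] [0.5893 0.0299 0.022 ]
```

Call:
drive_tool --commands "-1 0 0.1 0.9 0;-1 0 0.12 1.8 0;-1 0.4 0.12 2.22 0;-1 1.2 0.12 2.22 0;-1 2 0.12 2.22 0;-1 2.5 0.12 2.22 0;-1 2.5 0.12 2.22 0"

```text
t: 2.72
tool_pos: [0.5883, -0.2099, 0.2246]
tool_rot: [0.352, 1.553, -0.348]
contact_force: [0.4, 0.9, -1.2]
opening: 0.0853
```

```bash
python3 - <<'E'
from h import *
o=ctrl.get_obs();print(o['t'],o['tool_pos'],R.from_rotvec(o['tool_rot']).as_matrix().round(3))
save('wrist','w2');save('side','s2')
a=cv2.imread('pics/w2.png')[100:400,140:480];b=cv2.resize(cv2.imread('pics/s2.png')[60:220,280:440],None,fx=2.5,fy=2.5)
h=300; cv2.imwrite('pics/c2.png',np.hstack([cv2.resize(a,None,fx=4/3,fy=4/3),b[:400]]))
E
```

```text
2.7167 [ 0.58827553 -0.20991074  0.22462213] [[-0.01   0.431  0.902]
 [ 0.005  0.902 -0.431]
 [-1.     0.    -0.011]]
```

View pics/c2.png

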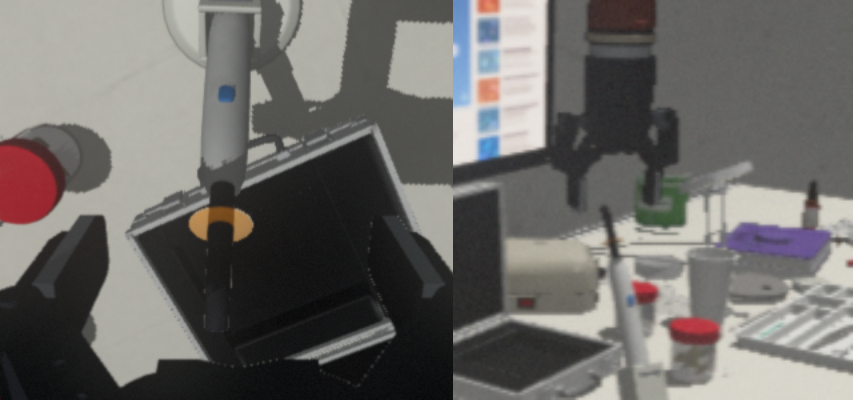

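Call:
drive_tool --commands "-1 0 -0.14 0.1 0;-1 0.4 -0.14 0.1 0;-1 0.8 -0.14 0.1 0;-1 1.1 -0.14 0.1 0;-1 1.1 -0.14 0.1 0"

```text
t: 3.23
tool_pos: [0.5914, -0.2197, 0.1861]
tool_rot: [0.352, 1.544, -0.351]
contact_force: [-0.5, 0.7, -1.2]
opening: 0.085
```

```bash
python3 - <<'E'
from h import *
o=ctrl.get_obs();print(o['t'],o['tool_pos'],o['contact_force'],R.from_rotvec(o['tool_rot']).as_matrix().round(3))
save('wrist','w3');save('side','s3')
a=cv2.imread('pics/w3.png')[100:400,140:480];b=cv2.resize(cv2.imread('pics/s3.png')[90:220,300:430],None,fx=3.08,fy=3.08)
cv2.imwrite('pics/c3.png',np.hstack([cv2.resize(a,None,fx=4/3,fy=4/3),b[:400]]))
E
```

```text
3.2333 [ 0.59142364 -0.21966279  0.18608806] [-0.54498953  0.6671244  -1.15769871] [[-0.002  0.433  0.901]
 [ 0.001  0.901 -0.433]
 [-1.    -0.    -0.002]]
```

View pics/c3.png

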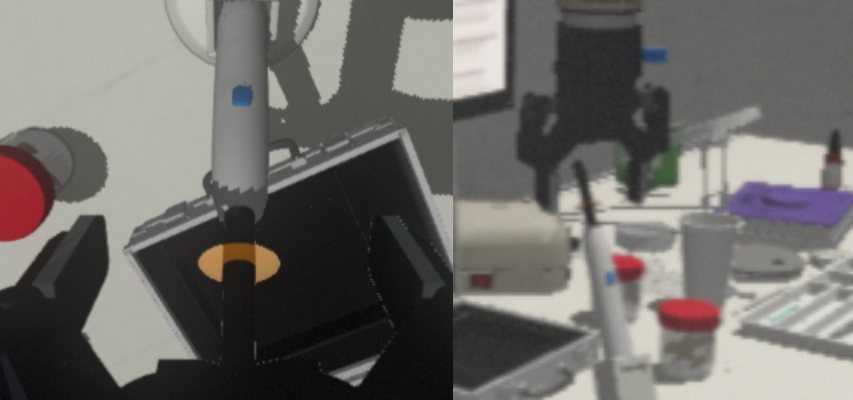

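Call:
drive_tool --commands "-1 0.2 0 -0.02 0;-1 0.4 0 -0.02 0;-1 0.4 0 -0.02 0"

```text
t: 3.58
tool_pos: [0.5906, -0.2191, 0.1697]
tool_rot: [0.352, 1.544, -0.351]
contact_force: [-0.9, 0.7, -1.8]
opening: 0.0853
```

```bash
python3 - <<'E'
from h import *
o=ctrl.get_obs();print(o['t'],o['tool_pos'],o['contact_force'])
save('side','s4');b=cv2.resize(cv2.imread('pics/s4.png')[90:220,300:430],None,fx=4.5,fy=4.5)
cv2.imwrite('pics/c4.png',b)
E
```

```text
3.5833 [ 0.59057181 -0.21913092  0.16972967] [-0.92822816  0.7010135  -1.84213794]
```

View pics/c4.png

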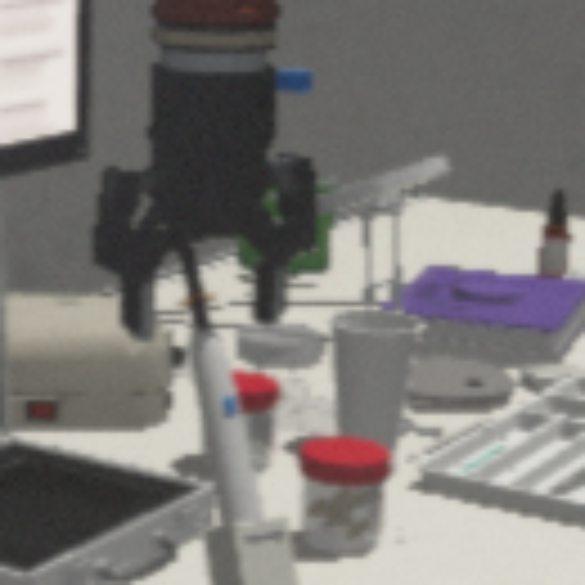

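Call:
drive_tool --commands "0 0 0 0 0;0 0 0 0 0;0 0 0 0 0;0.3 0 0 0 0;0.5 0 0 0 0;1 0 0 0 0;1 0 0 0 0;1 0 0 0 0" --newtons 60

```text
t: 4.3
tool_pos: [0.5916, -0.2195, 0.1719]
tool_rot: [0.351, 1.541, -0.351]
contact_force: [-1.0, 0.3, 2.6]
opening: 0.0252
```

```bash
python3 - <<'E'
from h import *
o=ctrl.get_obs();print(o['t'],o['tool_pos'],o['contact_force'],o['opening'])
save('side','s5');save('wrist','w5');b=cv2.resize(cv2.imread('pics/s5.png')[90:220,300:430],None,fx=3.08,fy=3.08)
a=cv2.imread('pics/w5.png')[100:400,140:480]
cv2.imwrite('pics/c5.png',np.hstack([cv2.resize(a,None,fx=4/3,fy=4/3),b[:400]]))
E
```

```text
4.3 [ 0.59161083 -0.21954443  0.17191293] [-0.99787809  0.34982278  2.59612913] 0.02518828432243951
```

View pics/c5.png

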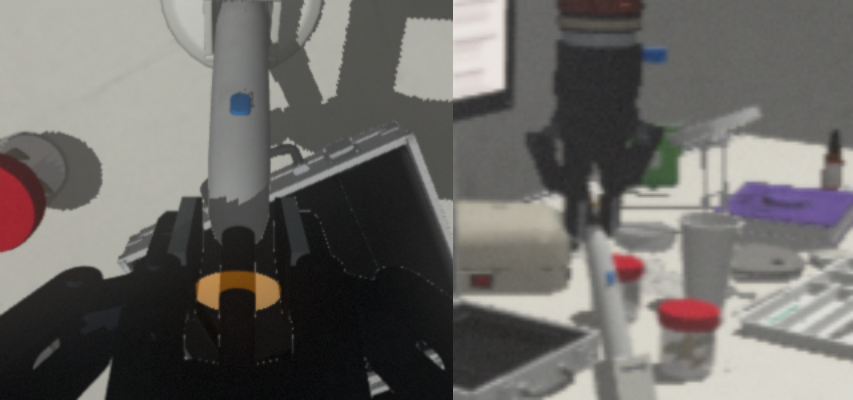

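Call:
drive_tool --commands "1 0 0 0 0;1 -0.15 0 0.065 0;1 -0.3 0 0.13 0;1 -0.45 0 0.195 0;1 -0.6 0 0.26 0;1 -0.6 0 0.26 0" --newtons 90

```text
t: 4.9
tool_pos: [0.6018, -0.2247, 0.1973]
tool_rot: [0.35, 1.539, -0.352]
contact_force: [0.5, 0.2, -2.0]
opening: 0.0241
```

```bash
python3 - <<'E'
from h import *
o=ctrl.get_obs();print(o['t'],o['tool_pos'],o['contact_force'],o['wrist_torque'],o['opening'])
save('side','s5');save('wrist','w5');b=cv2.resize(cv2.imread('pics/s5.png')[90:220,300:430],None,fx=3.08,fy=3.08)
a=cv2.imread('pics/w5.png')[100:400,140:480]
cv2.imwrite('pics/c6.png',np.hstack([cv2.resize(a,None,fx=4/3,fy=4/3),b[:400]]))
E
```

```text
4.9 [ 0.60183297 -0.22465028  0.19727239] [ 0.50828772  0.17625544 -2.01143104] [-0.0238833  -0.08506875  0.06087783] 0.024115740849445372
```

View pics/c6.png

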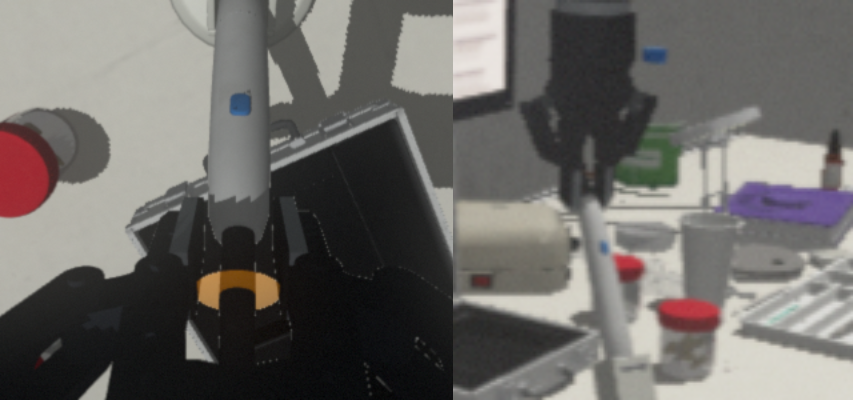

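Call:
drive_tool --commands "1 -0.25 0 0.11 0;1 -0.5 0 0.22 0;1 -0.75 0 0.33 0;1 -1 0 0.44 0;1 -1.4 0 0.6 0;1 -2 0 0.75 0;1 -2.2 0 0.8 0;1 -2.2 0 0.8 0"

```text
t: 5.67
tool_pos: [0.6315, -0.2388, 0.2881]
tool_rot: [0.349, 1.535, -0.352]
contact_force: [0.3, -0.6, -0.5]
opening: 0.0246
```

```bash
python3 - <<'E'
from h import *
o=ctrl.get_obs();print(o['t'],o['tool_pos'],o['contact_force'],o['wrist_torque'],o['opening'])
save('side','s6');save('wrist','w6');b=cv2.resize(cv2.imread('pics/s6.png')[90:220,300:430],None,fx=3.08,fy=3.08)
a=cv2.imread('pics/w6.png')[100:400,140:480]
cv2.imwrite('pics/c7.png',np.hstack([cv2.resize(a,None,fx=4/3,fy=4/3),b[:400]]))
save('top','t6')
E
```

```text
5.6667 [ 0.63146106 -0.23883202  0.28806802] [ 0.28294172 -0.56302635 -0.54460067] [-0.03813269 -0.05851707 -0.00957615] 0.024628912437811016
```

View pics/c7.png

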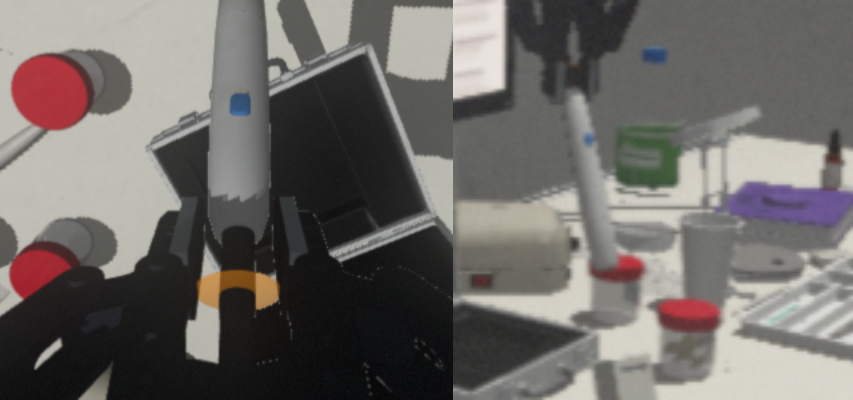

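View pics/t6.png

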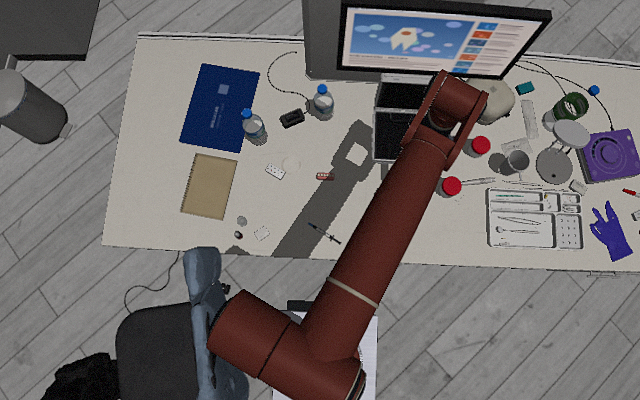

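Call:
drive_tool --commands "1 0 0.3 -0.7 -0.7;1 0 0.6 -1.4 -1.4;1 0 0.9 -2.1 -2.1;1 0 1.2 -2.8 -2.8;1 0 1.5 -3.5 -3.5;1 0 1.8 -4.2 -4.2;1 0 2.1 -4.9 -5;1 0 2.2 -5.2 -5.1"

```text
t: 6.48
tool_pos: [0.4773, -0.0659, 0.2812]
tool_rot: [0.0, 1.574, 0.003]
contact_force: [-0.5, -0.9, -1.7]
opening: 0.0243
```

```bash
python3 - <<'E'
from h import *
o=ctrl.get_obs();print(o['t'],o['tool_pos'],o['contact_force'],o['wrist_torque'],o['opening'],o['q'].round(2))
print(R.from_rotvec(o['tool_rot']).as_matrix().round(3))
for p in [(308,222),(341,243),(325,233)]: print(pt('top','t6',*p,z=.006).round(3))
print('edge',pt('top','t6',330,255,z=0).round(3),pt('top','t6',380,160,z=.03).round(3))
save('side','s7');save('wrist','w7');b=cv2.resize(cv2.imread('pics/s7.png')[90:290,250:450],None,fx=2,fy=2)
a=cv2.imread('pics/w7.png')[100:400,140:480]
cv2.imwrite('pics/c8.png',np.hstack([cv2.resize(a,None,fx=4/3,fy=4/3),b[:400]]))
E
```

```text
6.4833 [ 0.47728354 -0.0658675   0.2812072 ] [-0.54440474 -0.86001387 -1.73515121] [-0.01990598 -0.09110811 -0.04769493] 0.024269366833313277 [-0.29 -0.32  1.87  0.    1.6  -1.86]
[[-0.003 -0.001  1.   ]
 [ 0.002  1.     0.001]
 [-1.     0.002 -0.003]]
[0.436 0.08  0.006]
[ 0.373 -0.032  0.006]
[0.403 0.022 0.006]
edge [0.333 0.002 0.   ] [ 0.654 -0.149  0.03 ]
```

View pics/c8.png

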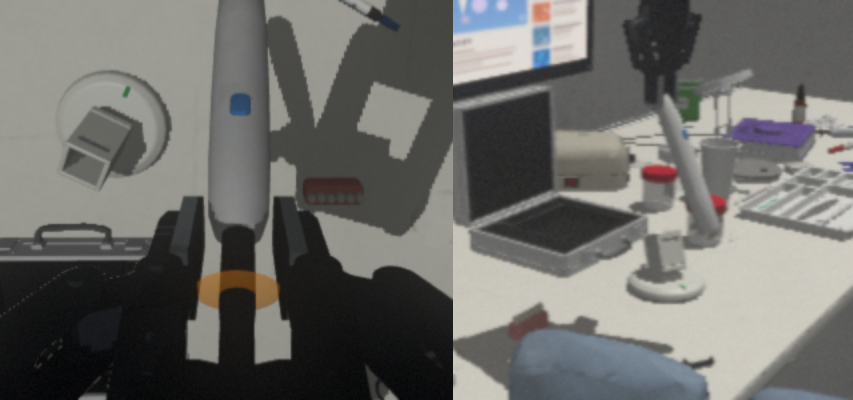

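Call:
drive_tool --commands "1 0.8 0 0 0;1 1.6 0 0 0;1 2.4 0 0 0;1 2.8 0 0 0;1 2.95 0 0 0;1 2.95 0 0 0"

```text
t: 7.08
tool_pos: [0.4786, -0.0684, 0.1623]
tool_rot: [0.004, 1.576, -0.002]
contact_force: [-0.6, 0.1, -2.1]
opening: 0.024
```

```bash
python3 - <<'E'
from h import *
o=ctrl.get_obs();print(o['t'],o['tool_pos'],o['contact_force'],o['wrist_torque'])
save('side','s8');save('wrist','w8');b=cv2.resize(cv2.imread('pics/s8.png')[140:340,250:450],None,fx=2,fy=2)
a=cv2.imread('pics/w8.png')[0:300,140:480]
cv2.imwrite('pics/c9.png',np.hstack([cv2.resize(a,None,fx=4/3,fy=4/3),b[:400]]))
for v in range(150,270,20): print(v,pt('wrist','w8',320,v).round(4))
E
```

```text
7.0833 [ 0.47863948 -0.0684048   0.16233159] [-0.5961518   0.11766219 -2.05574214] [ 0.02929566 -0.06784665  0.04384522]
150 [ 0.4343 -0.0692  0.1166]
170 [ 0.442  -0.0693  0.1335]
190 [ 0.4496 -0.0693  0.1449]
210 [ 0.4559 -0.0694  0.1571]
230 [ 0.4623 -0.0695  0.1663]
250 [ 0.4677 -0.0695  0.1756]
```

View pics/c9.png

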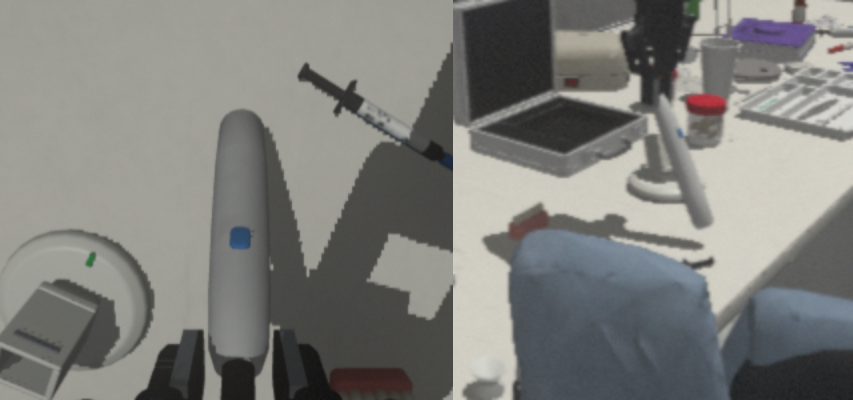

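Call:
drive_tool --commands "1 0.2 0 0 0;1 0.35 0 0 0;1 0.45 0 0 0;1 0.55 0 0 0;1 0.55 0 0 0" --newtons 45

```text
t: 7.6
tool_pos: [0.48, -0.0684, 0.1428]
tool_rot: [0.002, 1.571, -0.002]
contact_force: [-0.2, 0.2, -1.0]
opening: 0.024
```

```bash
cat > st.py <<'E'
from h import *
import sys
o=ctrl.get_obs();print(o['t'],o['tool_pos'].round(4),o['contact_force'].round(2),o['wrist_torque'].round(3),o['opening'])
tag=sys.argv[1]
save('side','s'+tag);save('wrist','w'+tag);b=cv2.resize(cv2.imread(f'pics/s{tag}.png')[140:340,250:450],None,fx=2,fy=2)
a=cv2.imread(f'pics/w{tag}.png')[0:400,120:500]
cv2.imwrite(f'pics/c{tag}.png',np.hstack([a,b[:400]]))
P=[]
for v in range(20,300,20):
    p=pt('wrist','w'+tag,318,v)
    if abs(p[2])<.3: P.append(p); print(v,p.round(4))
E
python3 st.py 10
```

```text
7.6 [ 0.48   -0.0684  0.1428] [-0.16  0.16 -0.98] [ 0.04  -0.052  0.017] 0.023957159420568006
20 [ 0.3512 -0.0696  0.0012]
40 [ 0.3649 -0.0696  0.0011]
60 [ 0.3789 -0.0697 -0.0009]
80 [ 0.3937 -0.0697  0.0009]
100 [ 0.4077 -0.0698  0.0416]
120 [ 0.4192 -0.0698  0.0653]
140 [ 0.4291 -0.0698  0.0851]
160 [ 0.4377 -0.0698  0.1016]
180 [ 0.4446 -0.0698  0.1187]
200 [ 0.4523 -0.0699  0.1279]
220 [ 0.4583 -0.0699  0.1394]
240 [ 0.4636 -0.0699  0.1498]
260 [ 0.4699 -0.0699  0.1564]
280 [ 0.4758 -0.0699  0.1626]
```

View pics/c10.png

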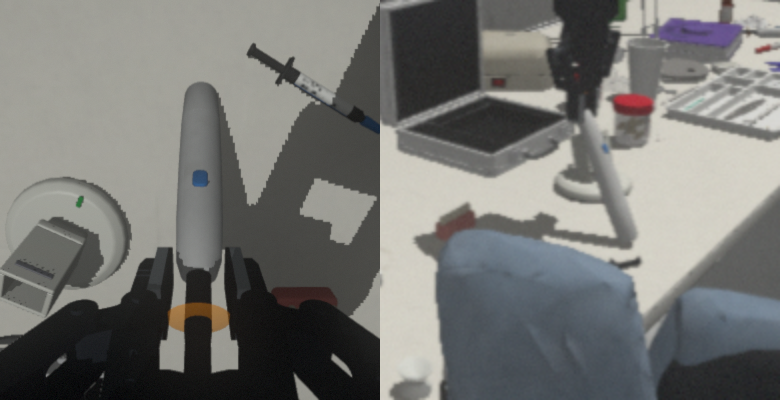

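Call:
drive_tool --commands "1 0.15 0 0.1 0;1 0.3 0 0.35 0;1 0.46 0 0.66 0;1 0.6 0 0.85 0;1 0.75 0 1.03 0;1 0.91 0 1.19 0;1 0.91 0 1.19 0"

```text
t: 8.28
tool_pos: [0.5319, -0.0692, 0.1098]
tool_rot: [0.001, 1.563, -0.003]
contact_force: [4.0, 0.9, 7.0]
opening: 0.0243
```

```bash
python3 st.py 11
```

```text
8.2833 [ 0.5319 -0.0692  0.1098] [3.99 0.94 7.  ] [ 0.021 -0.22  -0.051] 0.02434858834847957
20 [ 0.4152 -0.0705  0.0373]
40 [ 0.4267 -0.0705  0.0479]
60 [ 0.4375 -0.0705  0.0577]
80 [ 0.4477 -0.0705  0.0681]
100 [ 0.4572 -0.0705  0.0759]
120 [ 0.4662 -0.0705  0.0843]
140 [ 0.4748 -0.0706  0.0916]
160 [ 0.4826 -0.0706  0.1001]
180 [ 0.4907 -0.0706  0.105 ]
200 [ 0.4978 -0.0706  0.1122]
220 [ 0.5049 -0.0706  0.1177]
240 [ 0.512  -0.0706  0.1227]
260 [ 0.5196 -0.0706  0.126 ]
280 [ 0.5271 -0.0706  0.1293]
```

View pics/c11.png

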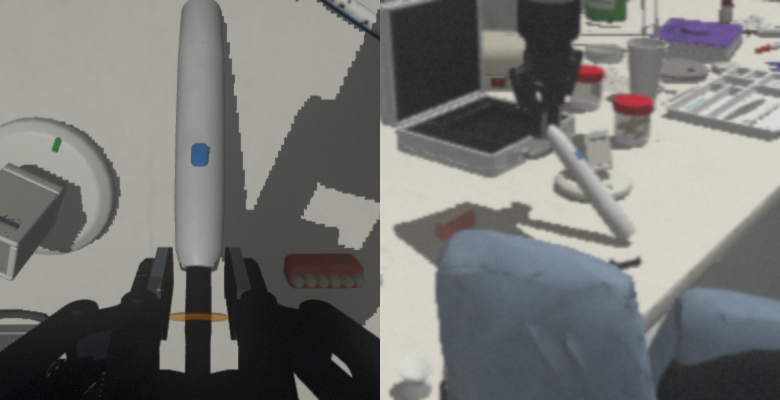

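Call:
drive_tool --commands "1 0.25 0 0.22 0;1 0.53 0 0.45 0;1 0.83 0 0.64 0;1 1.13 0 0.79 0;1 1.45 0 0.93 0;1 1.79 0 1.03 0;1 1.79 0 1.03 0"

```text
t: 8.97
tool_pos: [0.5687, -0.0684, 0.0334]
tool_rot: [0.003, 1.573, -0.002]
contact_force: [0.7, 0.3, -0.2]
opening: 0.0238
```

```bash
python3 st.py 12
```

```text
8.9667 [ 0.5687 -0.0684  0.0334] [ 0.73  0.32 -0.24] [0.016 0.09  0.042] 0.023816004274895598
20 [ 0.4655 -0.0698  0.0424]
40 [ 0.472  -0.0698  0.0424]
60 [ 0.4789 -0.0698  0.0456]
80 [ 0.4857 -0.0698  0.045 ]
100 [ 0.4928 -0.0699  0.0472]
120 [ 0.4998 -0.0699  0.0496]
140 [ 0.5068 -0.0699  0.0519]
160 [ 0.5142 -0.0699  0.0528]
180 [ 0.5218 -0.0699  0.0531]
200 [ 0.5294 -0.07    0.0543]
220 [ 0.5378 -0.07    0.0539]
240 [ 0.5452 -0.07    0.0564]
260 [ 0.5541 -0.07    0.0561]
280 [ 0.5638 -0.0701  0.0552]
```

View pics/c12.png

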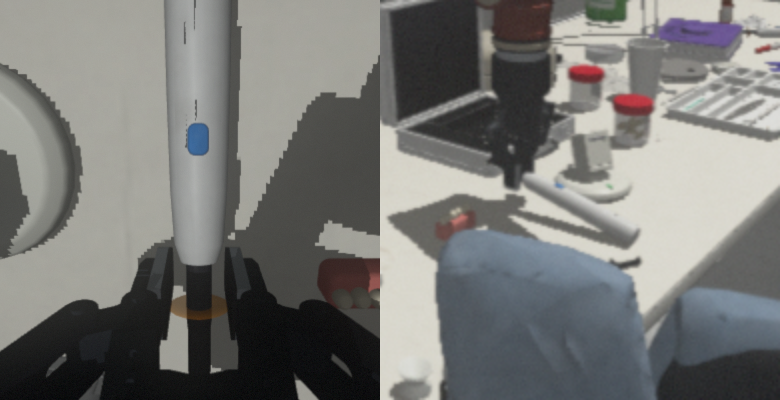

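Call:
drive_tool --commands "1 0.2 0 0.04 0;1 0.4 0 0.08 0;1 0.55 0 0.1 0;1 0.66 0 0.12 0;1 0.66 0 0.12 0"

```text
t: 9.48
tool_pos: [0.5732, -0.0685, 0.0078]
tool_rot: [0.003, 1.572, -0.002]
contact_force: [-0.2, 0.2, 0.6]
opening: 0.0229
```

```bash
python3 st.py 13
```

```text
9.4833 [ 0.5732 -0.0685  0.0078] [-0.21  0.24  0.58] [ 0.01   0.25  -0.055] 0.022913583411167605
20 [ 0.4727 -0.0698  0.0311]
40 [ 0.4784 -0.0698  0.0309]
60 [ 0.4844 -0.0698  0.0313]
80 [ 0.4906 -0.0699  0.0317]
100 [ 0.497  -0.0699  0.0324]
120 [ 0.5036 -0.0699  0.0322]
140 [ 0.5102 -0.0699  0.0338]
160 [ 0.5172 -0.0699  0.0342]
180 [ 0.5249 -0.07    0.0324]
200 [ 0.5321 -0.07    0.0335]
220 [ 0.5405 -0.07    0.0321]
240 [ 0.549  -0.07    0.0317]
260 [ 0.5582 -0.0701  0.0306]
280 [ 0.5691 -0.0701  0.0275]
```

View pics/c13.png

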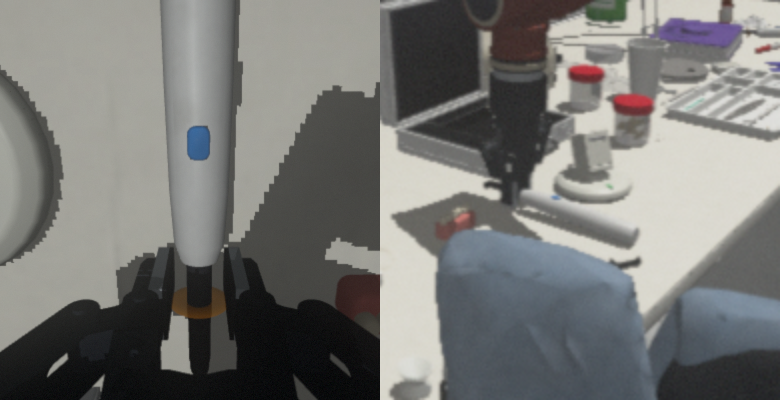

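Call:
drive_tool --commands "0.5 0.02 0 0 0;0.2 0.02 0 0 0;0 0.02 0 0 0;0 0.02 0 0 0"

```text
t: 9.92
tool_pos: [0.5739, -0.0688, 0.0083]
tool_rot: [0.002, 1.57, -0.002]
contact_force: [0.3, -0.4, -0.3]
opening: 0.0426
```

```bash
python3 st.py 14
```

```text
9.9167 [ 0.5739 -0.0688  0.0083] [ 0.33 -0.43 -0.26] [ 0.011 -0.004  0.019] 0.042568285865863933
20 [ 0.4728 -0.0699  0.0276]
40 [ 0.4786 -0.07    0.0262]
60 [ 0.4849 -0.07    0.0272]
80 [ 0.4913 -0.07    0.0279]
100 [ 0.4979 -0.07    0.027 ]
120 [ 0.5046 -0.07    0.0282]
140 [ 0.5117 -0.0701  0.0278]
160 [ 0.5194 -0.0701  0.0264]
180 [ 0.5271 -0.0701  0.0264]
200 [ 0.5353 -0.0701  0.0258]
220 [ 0.5442 -0.0702  0.0244]
240 [ 0.5536 -0.0702  0.023 ]
260 [ 0.5647 -0.0702  0.0196]
280 [ 0.5751 -0.0703  0.0187]
```

View pics/c14.png

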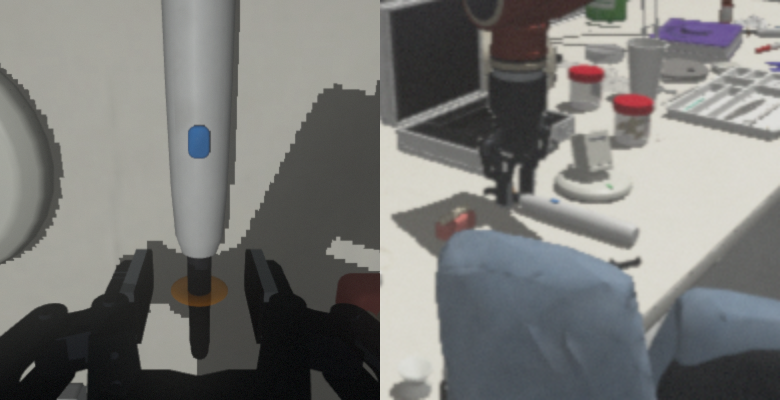

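Call:
drive_tool --commands "0 0 -0.02 -0.6 0;0 0 -0.02 -1.2 0;0 0 -0.02 -1.7 0;0 0 -0.02 -1.9 0;0 0 -0.02 -1.9 0;1 0 -0.02 -1.9 0;1 0 -0.02 -1.9 0;1 0 -0.02 -1.9 0" --newtons 60

```text
t: 10.68
tool_pos: [0.4994, -0.0696, 0.009]
tool_rot: [0.002, 1.569, -0.003]
contact_force: [0.6, -0.8, 2.5]
opening: 0.0253
```

Call:
drive_tool --commands "1 0 0 0 0;1 0 0 0 0;1 -0.1 0 0 0;1 -0.3 0 0 0;1 -0.5 0 0 0;1 -0.5 0 0 0" --newtons 100

```text
t: 11.18
tool_pos: [0.4986, -0.0695, 0.0298]
tool_rot: [0.001, 1.568, -0.003]
contact_force: [0.3, 0.0, -2.2]
opening: 0.0244
```

```bash
python3 st.py 15; python3 - <<'E'
from h import *
print(ctrl.get_obs()['q'].round(2))
E
```

```text
11.1833 [ 0.4986 -0.0695  0.0298] [ 0.29  0.04 -2.18] [ 0.048 -0.019 -0.061] 0.024430590746045183
20 [ 3.887e-01 -7.060e-02  1.000e-04]
40 [ 0.4027 -0.0706  0.0466]
60 [ 0.4089 -0.0706  0.0463]
80 [ 0.4153 -0.0706  0.0467]
100 [ 0.422  -0.0706  0.0461]
120 [ 0.4289 -0.0706  0.0465]
140 [ 0.436  -0.0707  0.0467]
160 [ 0.4436 -0.0707  0.0459]
180 [ 0.4512 -0.0707  0.0465]
200 [ 0.4592 -0.0707  0.0466]
220 [ 0.4674 -0.0708  0.0468]
240 [ 0.4765 -0.0708  0.0458]
260 [ 0.4851 -0.0708  0.0467]
280 [ 0.4943 -0.0708  0.0469]
[-0.29 -0.02  2.05 -0.    1.11 -1.85]
```

View pics/c15.png

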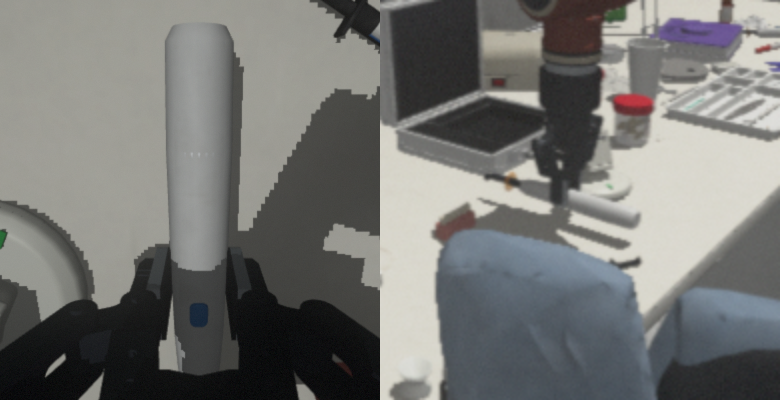

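```bash
python3 - <<'E'
from h import *
im=cv2.imread('pics/w11.png'); cv2.imwrite('pics/j.png',cv2.resize(im[240:300,395:495],None,fx=6,fy=6,interpolation=cv2.INTER_CUBIC))
im=cv2.imread('pics/w15.png'); cv2.imwrite('pics/k.png',cv2.resize(im[0:80,270:370],None,fx=5,fy=5,interpolation=cv2.INTER_CUBIC))
E
```

```text
(no output)
```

View pics/j.png

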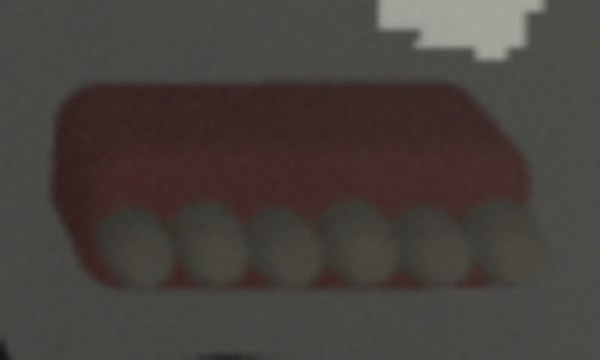

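View pics/k.png

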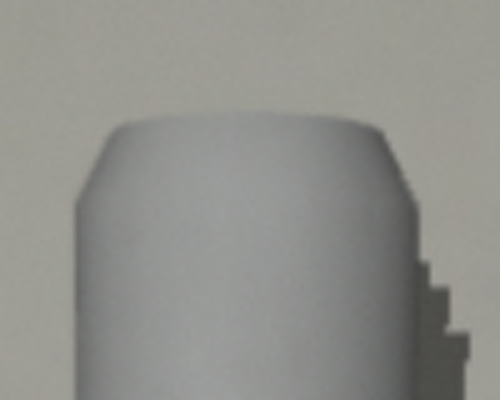

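```bash
python3 - <<'E'
from h import *
J=lambda x,y:(395+(x+.5)/6-.5,240+(y+.5)/6-.5)
for nm,p,z in [('t1',(140,255),.027),('t6',(512,252),.027),('nearL',(60,190),0),('base near R',(525,180),0),('mid',(325,255),.027),('edgeNearTop L',(80,88),.0),('R',(455,85),0)]:
    q=J(*p);print(nm,pt('wrist','w11',*q,z=z).round(4),pt('wrist','w11',*q).round(4))
K=lambda x,y:(270+(x+.5)/5-.5,(y+.5)/5-.5)
for p in [(245,115),(245,125),(245,205)]:
    for z in (.033,.04,.0465): print('handle',p,pt('wrist','w15',*K(*p),z=z).round(4))
E
```

```text
t1 [0.5926 0.005  0.027 ] [0.5918 0.0046 0.0284]
t6 [0.5921 0.0519 0.027 ] [0.5918 0.0517 0.0275]
nearL [0.5992 0.0019 0.    ] [ 0.5952 -0.      0.0067]
base near R [0.5976 0.0667 0.    ] [0.587  0.0568 0.0182]
mid [0.5926 0.0284 0.027 ] [0.5931 0.0288 0.0262]
edgeNearTop L [0.5832 0.0035 0.    ] [5.831e-01 3.400e-03 2.000e-04]
R [0.5828 0.055  0.    ] [0.5819 0.0541 0.0017]
handle (245, 115) [ 0.3952 -0.0703  0.033 ]
handle (245, 115) [ 0.3964 -0.0703  0.04  ]
handle (245, 115) [ 0.3974 -0.0704  0.0465]
handle (245, 125) [ 0.3959 -0.0703  0.033 ]
handle (245, 125) [ 0.397  -0.0703  0.04  ]
handle (245, 125) [ 0.398  -0.0704  0.0465]
handle (245, 205) [ 0.4012 -0.0703  0.033 ]
handle (245, 205) [ 0.4021 -0.0704  0.04  ]
handle (245, 205) [ 0.4028 -0.0704  0.0465]
```

Call:
drive_tool --commands "1 -0.5 0 0 0;1 -1 0 0 0;1 -1 0.6 -0.2 0;1 -1 1.3 -0.4 0;1 -1 2 -0.6 0;1 -1 2.5 -0.69 0;1 -1 2.5 -0.69 0;1 -1 2.5 -0.69 0"

```text
t: 11.95
tool_pos: [0.4698, 0.0314, 0.0677]
tool_rot: [0.0, 1.571, -0.001]
contact_force: [0.3, -0.8, -1.7]
opening: 0.0249
```

```bash
python3 st.py 16 | head -4; python3 - <<'E'
from h import *
save('top','t16')
a=cv2.resize(cv2.imread('pics/t16.png')[140:240,270:370],None,fx=4,fy=4,interpolation=cv2.INTER_CUBIC)
b=cv2.resize(cv2.imread('pics/s16.png')[190:290,225:325],None,fx=4,fy=4,interpolation=cv2.INTER_CUBIC)
cv2.imwrite('pics/d16.png',np.hstack([a,b]))
E
```

```text
11.95 [0.4698 0.0314 0.0677] [ 0.33 -0.79 -1.69] [ 0.014 -0.073 -0.041] 0.024881513097216448
20 [0.3544 0.0291 0.0004]
40 [0.375  0.0291 0.0847]
60 [0.3813 0.0291 0.0854]
```

View pics/d16.png

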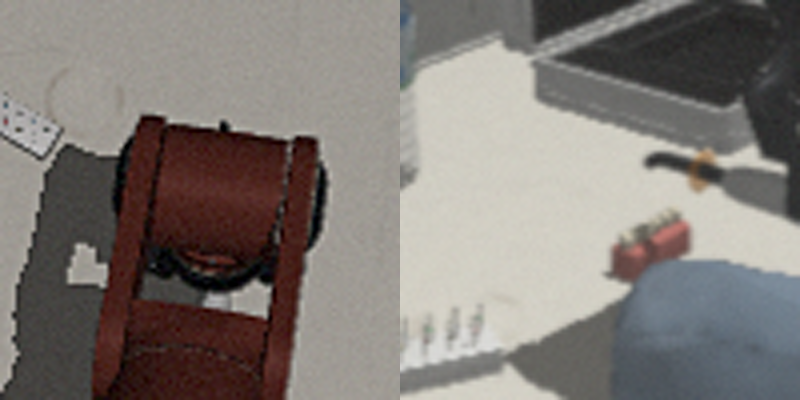

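View pics/c16.png

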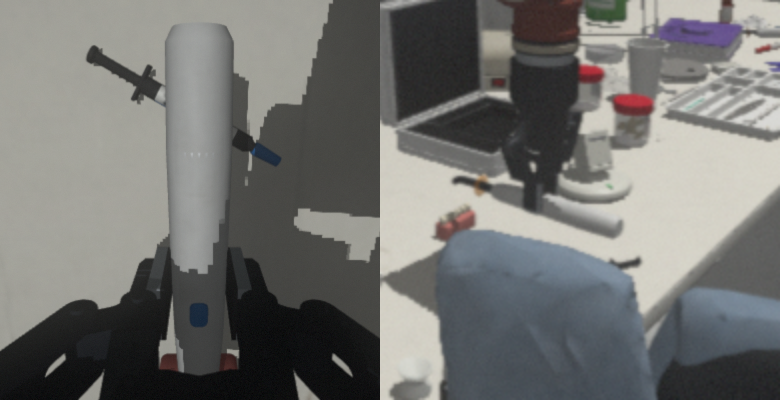

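```bash
python3 - <<'E'
from h import *
print('pred tip',proj('side','s16',[.5922,.0300,.0665]),'teeth',proj('side','s16',[.5935,.0293,.029]))
print(pt('side','s16',287.5,229).round(4),pt('side','s16',288,230).round(4))
b=cv2.resize(cv2.imread('pics/s16.png')[215:265,265:315],None,fx=11,fy=11,interpolation=cv2.INTER_CUBIC)
cv2.imwrite('pics/e16.png',b)
for s in (35,60,100,150,200,250):
    print(s,pt('wrist','w16',318,s).round(4))
E
```

```text
pred tip [[287.45228903 230.15947213]] teeth [[287.30395704 244.0629714 ]]
[0.5906 0.0317 0.0705] [0.5863 0.0351 0.0702]
35 [0.3736 0.0291 0.0855]
60 [0.3813 0.0291 0.0854]
100 [0.3945 0.0291 0.0854]
150 [0.4123 0.029  0.0854]
200 [0.4318 0.0289 0.0856]
250 [0.4529 0.0289 0.0864]
```

View pics/e16.png

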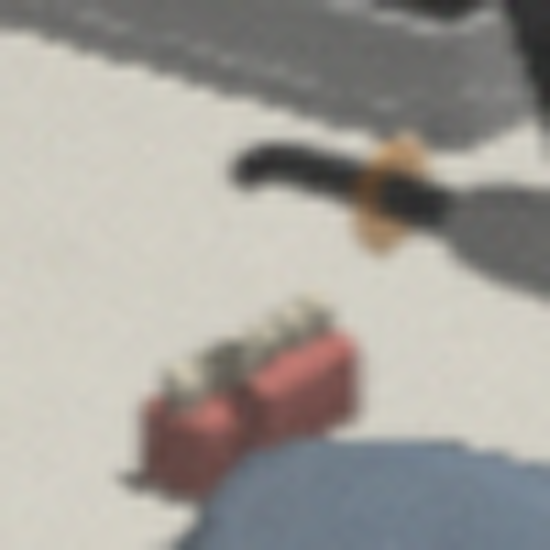

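Call:
drive_tool --commands "1 0.15 0 0.03 0;1 0.3 0 0.03 0;1 0.45 0 0.03 0;1 0.56 0 0.03 0;1 0.57 0 0.03 0;1 0.57 0 0.03 0;1 0.57 0 0.03 0"

```text
t: 12.68
tool_pos: [0.4716, 0.0307, 0.0452]
tool_rot: [0.002, 1.571, -0.002]
contact_force: [0.3, 0.0, -1.5]
opening: 0.0248
```

```bash
python3 st.py 17; python3 - <<'E'
from h import *
o=ctrl.get_obs();p=o['tool_pos'];print(R.from_rotvec(o['tool_rot']).as_matrix().round(3))
b=cv2.resize(cv2.imread('pics/s17.png')[215:265,265:315],None,fx=11,fy=11,interpolation=cv2.INTER_CUBIC)
cv2.imwrite('pics/e17.png',b)
print('pred tip',proj('side','s17',[p[0]+.1224,.0293,.044]),'teeth',proj('side','s17',[.5935,.0293,.029]))
E
```

```text
12.6833 [0.4716 0.0307 0.0452] [ 0.34  0.02 -1.48] [-0.028  0.048 -0.02 ] 0.02483959586812218
20 [0.36   0.0296 0.0015]
40 [0.3766 0.0295 0.0633]
60 [0.3828 0.0295 0.0635]
80 [0.3892 0.0295 0.0628]
100 [0.3959 0.0295 0.064 ]
120 [0.4028 0.0295 0.0638]
140 [0.4099 0.0294 0.064 ]
160 [0.4176 0.0294 0.0629]
180 [0.4252 0.0294 0.0635]
200 [0.4332 0.0294 0.0633]
220 [0.4411 0.0294 0.0645]
240 [0.4498 0.0293 0.0643]
260 [0.4595 0.0293 0.0629]
280 [0.4684 0.0293 0.0638]
[[ 0.001  0.003  1.   ]
 [-0.     1.    -0.003]
 [-1.    -0.     0.001]]
pred tip [[287.01882664 238.37214776]] teeth [[287.30395704 244.0629714 ]]
```

View pics/e17.png

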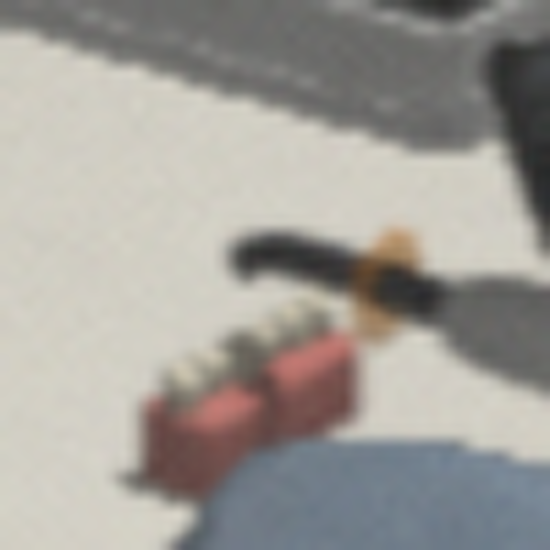

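Call:
drive_tool --commands "1 0.03 0 0 0;1 0.03 0 0 0;1 0.03 0 0 0;1 0.03 0 0 0;1 0.03 0 0 0;1 0.03 0 0 0"

```text
t: 13.28
tool_pos: [0.4716, 0.0308, 0.0441]
tool_rot: [0.002, 1.571, -0.002]
contact_force: [-0.7, -0.3, -1.0]
opening: 0.0242
```

```bash
python3 st.py 18|head -5; 
```

```text
13.2833 [0.4716 0.0308 0.0441] [-0.66 -0.34 -1.01] [-0.01  -0.022 -0.024] 0.024225559357857956
20 [ 0.3595  0.0296 -0.0006]
40 [0.3763 0.0296 0.0617]
60 [0.3825 0.0295 0.0617]
80 [0.389  0.0295 0.0617]
```

View pics/s18.png

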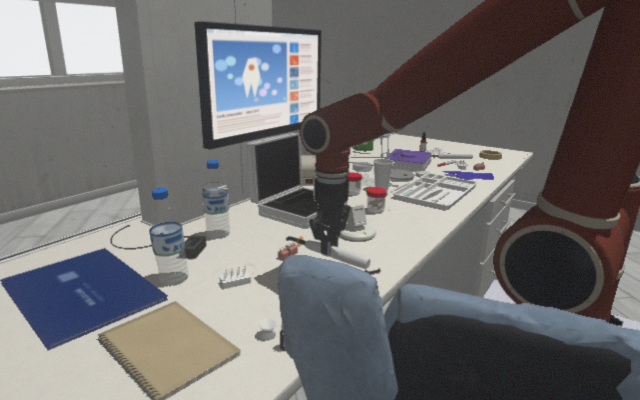

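The side view shows the light level, with its tip at about (287, 239) just above the teeth. The block and the other things on the desk are where they were.

```bash
python3 -c "
from station import ctrl
print(ctrl.finish_job(), ctrl.get_obs()['t'])"
```

```text
the job is handed in; nothing more can be done
the job is handed in; nothing more can be done
```

The light is out of its stand and held level, button side up, with the guide tip about 15 mm above the middle of the teeth. I handed the job in at about 13.4 s, still gripping at 100 N.

- **How it was done:** I gripped the top of the white body and drew it out along the socket. I then pivoted it level in the grip by pressing its handle end on bare desk. While it lay flat, I opened the fingers briefly to re-grip nearer its mass centre, because the first grip held only its tapered end.
- **Height:** The wrist camera's depth puts the tip at about z 43–44 mm against tooth tops at 29 mm, so a gap of about 14–15 mm. The side view before the last 1 mm of lowering implied 16.8 mm. That makes roughly 15.6 mm now, so the two differ by about 1 mm.
- **Position:** The tip is at about (0.594, 0.029) m, worked out from the handle end and the light's length. The teeth middle measured (0.5935, 0.029) m, and the two views of it agreed within about 2 mm.
- **Level and contact:** The top face was even to within about 1 mm along the body just before the last 1 mm of lowering. The force reading was at noise level, with no sign of touching the teeth.
- **Not checked:** The arm hid the tip from the top camera, so the sideways position was not confirmed from above. That the other things on the desk had not moved was judged by eye in the last side view only.

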